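Bolt the printing screen into its jig

ROBOT

A 7-joint arm with a two-finger parallel gripper is mounted at the origin on the work surface. World frame = base frame: x ahead of the robot, y to its left, z up, the work surface at z = 0. Lengths are in m, angles in rad, forces in N, time in s.
With the tool pointing down it reaches from about 0.4 to 0.875 m from the base axis. Payload 6.5 kg.
Tool frame: the origin (TCP) lies midway between the tips of the shut fingers; the grasp point (between the pads) lies 19 mm behind it; z points along the fingers, y is the line along which they close (so a half turn about z gives the same grasp; the last joint's range is limited). The gripper opens to 88 mm and grips with 3 to 60 N. Pads are 18 mm wide; open, the fingers measure 123 mm over their backs; the gripper's body (75 mm by 187 mm) begins 45 mm behind the grasp point.
Start: joints at [-1.414, 0.536, -0.004, 1.538, 0.003, 1.067, -0.071], TCP at [0.144, 0.634, 0.239] pointing down, gripper open.
Joint ranges: [-2.7, 2.7], [-0.37, 2.16], [-1.27, 1.26], [0.24, 2.4], [-1.31, 4.45], [0.19, 1.91], [-2.76, 2.76]. Speed limits (rad/s): [2.39, 2.39, 3.14, 3.14, 3.14, 3.14, 3.14].

INTERFACE

Orientations are given as a unit quaternion [w, x, y, z].
In Python, from rig import telemetry, imaging, order gives the robot as it stands.
- The arm moves only by the tool send_rows, never from a script. Its argument "deltas" is one flat list of numbers, 7 for each row, row after row: the turn, a rotation vector about the tool's x, y, z each as a share of pi/2 rad, from -1 to 1, then the shift along the tool's x, y, z each as a share of 250 mm, from -1 to 1, then the finger opening in mm, from 0 to 88.1. In form: [ax, ay, az, dx, dy, dz, grip, ax, ay, az, dx, dy, dz, grip, ...]. A call has exactly 5 rows; each row is the pose to reach, as a shift and turn from the pose commanded when the call began, along the tool's axes at that moment; what a row does not reach only later rows make up. A row lasts 1/10 s, in which the tool goes at most 50 mm and 8.59 degrees, less where a joint would pass 70% of its speed; a pose out of reach is approached as far as the arm can. A call with a number of a shift or a turn outside -1 to 1 is refused whole. A call with a gripper value outside its range is refused whole. The fingers move at their own pace and stop on an object; "squeeze" is the grip in N (left out, the last holds). Time passes only in rows, so rows that repeat a pose let the fingers close, or fill a call up. It gives the time, the measured TCP pose, the force, the opening and the grip force at its end, in the units of the state.
- telemetry.get_state(): the state, without advancing time (a new reading comes with each control period).
- imaging.snapshot(name): name is "side" or "top" or "wrist"; returns a dict with "frame" (400x640x3 uint8, red, green, blue), "mtx" (3x3 intrinsics, pixels), "view" (4x4, takes a point from world to camera coordinates). Camera axes: x right, y down, z forward; pixel columns grow to the right and rows downward; lengths in m; the calibration is good to about 2 mm. The wrist camera is an equidistant fisheye: a pixel r from the principal point sees the ray r / f radians off the axis. A picture is of the moment at which its call begins. There is no depth.
- order.finish_job(): hands the job in; it is judged then, once.
The state is a dict: "time_s": time; "qpos": joint angles; "qd": joint speeds; "tau": joint torques, N m; "position": TCP position; "orientation": TCP orientation; "ft_force": force on the tool from outside, world axes, zero at the start; "torque": the same for the moment, N m; "grip_width": finger opening in m; "grasp_force": force on a finger pad.
Only numpy, scipy, OpenCV 4.12 (cv2) and the standard library are available. Lean on these libraries where they do the work, as an engineer would, in place of code of your own. Each camera call takes 0.05 s, during which the arm holds its last target. There are 200 camera calls.

TASK

Lock the printing screen into its jig: with the fingertips, push the black knob along the long leg of the L-shaped slot to the corner, then push it round the corner and along the short leg to the very end, so that the steel tongue is fully home in the screen frame. Only push the knob, never lift its pin, and leave everything else on the bench where it stands.

Things in the scene. Friction and masses are not known exactly. Their poses are not given: they have to be found in the camera images.
- jig: plywood board, 440 x 420 x 18 mm, fixed to the bench; place and yaw differ between runs. Frame: origin on the bench surface under the bolt housing, z up, +x from the housing towards the wooden screen frame, y along the long leg of the slot. In mm the board spans x -90..350, y -210..210, the housing x -55..60, y -90..90, the screen frame x 85..330, y -140..140, its top 46 above the bench.
- plate (a point): point on the housing's aluminium top plate, 42 mm above the bench, at jig x 0, y 0. The plate has an L-shaped slot 16 mm wide. The 12 mm stem's centre can run, in jig mm, from (-20,+57) along the long leg to the corner at (-20,-55), then along the short leg to (+32,-55), with 2 mm play to each side. The slot's walls guide and stop it.
- knob (a point): centre of the black upright cylindrical knob, 28 mm across, 34 mm high (46 to 80 mm above the bench, 4 mm clear of the plate), on a steel stem in the slot. Sliding it takes about 2 N; it stays where it is left. The pin is only dropped in from above (0.2 to 0.4 kg): a pull upward lifts it out.
- tongue (a point): tip of the flat steel tongue (20 mm wide, 10 mm thick, 28 mm above the bench) that moves with the knob under the plate, 92 mm ahead of the knob's axis towards jig +x; fully home it sits in the opening of the screen frame's near rail
- corner (a point): fixed point: where the knob's centre is when it stands in the corner of the slot (63 mm above the bench)
- home (a point): fixed point: where the knob's centre is at the end of the short leg, tongue fully home in the opening of the screen frame's near rail (63 mm above the bench)
- along (a joint): travel of the knob along the long leg, towards jig -y, m: 0 at the far-from-corner end wall, 0.112 in the middle of the short leg, 0.114 against the slot's wall
- across (a joint): travel of the knob along the short leg, towards jig +x, m: 0 on the long leg's centre line, 0.052 at the end wall of the short leg
- lift (a joint): how far the pin is lifted out of the slot, m: 0 down (normal), 0.03 at most
- ink_jar: ink jar, 56 mm in diameter, 62 mm high, standing on the board beyond the corner end of the housing; origin under its centre
- tape_roll: roll of tape lying flat on the board at the other end of the housing, 60 mm in diameter, 24 mm high; origin under its centre
- ink_knife: ink spatula, 200 mm long, lying on the board beside the screen frame; origin at its underside
- squeegee: wooden squeegee, 35 x 220 x 70 mm, blade up, on the bench to the robot's right; origin under its centre
- mug: white mug, 80 mm in diameter, 90 mm high, at the right; origin under its centre
- ink_tin: tin, 90 mm in diameter, 100 mm high, at the left; origin under its centre
- cleaner: white bottle, 64 mm in diameter, 140 mm high, at the left; origin under its centre

How it is judged:
By the outcome, as a careful person would: the job done as asked, in the order asked, and still so for the second after the job is handed in, with the robot touching nothing.
It also fails if it takes over 48 s, if anything falls off the work surface, if the arm or the gripper's body presses on something with over 40 N, if the wrist force passes 120 N, or if a joint passes its speed limit or range.

## Working session

There is one attempt and no reset: what is moved stays moved. The work goes in short steps, Python scripts to look and compute and a tool call to move; the robot and the scene stay as the last step left them, time stands still between calls to the robot, and variables do not carry over. Pictures are saved under pics/ and viewed, at most 10 in all, crops included, and the job is handed in when it is done.

Besides the shell and the picture viewer there is one more tool, called by a JSON object that holds its "fn" and its "kwargs". send_rows: Moves the arm, as the interface text tells. Its arguments: {"type":"object","properties":{"deltas":{"type":"array"},"squeeze":{"type":"number"}},"required":["deltas"]}

```bash
mkdir -p pics; cat > h.py <<'E'
import numpy as np,cv2
from rig import telemetry,imaging,order
def snap(n,f):
    s=imaging.snapshot(n); cv2.imwrite('pics/'+f,s['frame'][:,:,::-1]); np.savez(''+n+'.npz',**s); return s
def px2w(n,uv,z):
    s=np.load(''+n+'.npz'); M=s['mtx'];V=s['view']
    u=np.array(uv,float); d=np.linalg.inv(M)@[u[0],u[1],1]
    R=V[:3,:3];c=-R.T@V[:3,3]; d=R.T@d; return c+d*(z-c[2])/d[2]
def w2px(n,p):
    s=np.load(''+n+'.npz'); q=s['view'][:3,:3]@np.array(p)+s['view'][:3,3]; q=s['mtx']@q; return q[:2]/q[2]
E
python3 - <<'E'
from h import *
snap('top','t1.png');snap('side','s1.png')
s=telemetry.get_state();print(s)
E
```

```text
{'time_s': 0.1, 'qpos': array([-1.41421958,  0.53706804, -0.00444195,  1.5387525 ,  0.00260634,
        1.06731623, -0.07116253]), 'qd': array([ 0.00104486, -0.00237503, -0.00169542, -0.00437947, -0.00122165,
        0.00186796,  0.00043206]), 'tau': array([ 2.39546367e-03, -5.72076702e+01,  9.93653387e-01, -2.52230787e+01,
       -5.62429894e-02,  1.33765483e-02,  4.24688176e-05]), 'position': array([0.14350092, 0.63339827, 0.23794967]), 'orientation': array([-2.66901452e-05,  1.11100970e-01,  9.93808826e-01, -7.68723420e-04]), 'ft_force': array([-0.17995696,  0.35701846, -0.64670713]), 'torque': array([ 0.0070839 , -0.01529564, -0.06996427]), 'grasp_force': 0.0, 'grip_width': 0.08802543069951282}
```

View pics/t1.png

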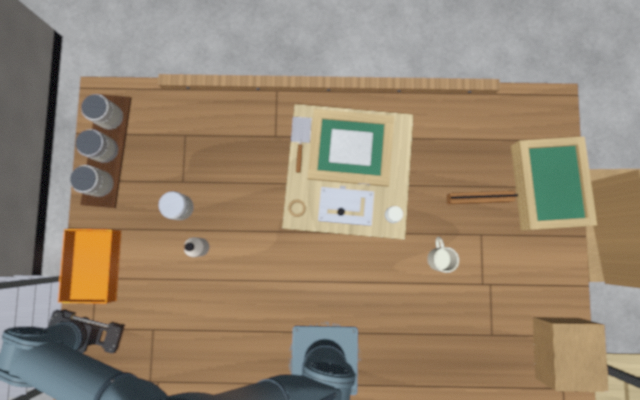

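View pics/s1.png

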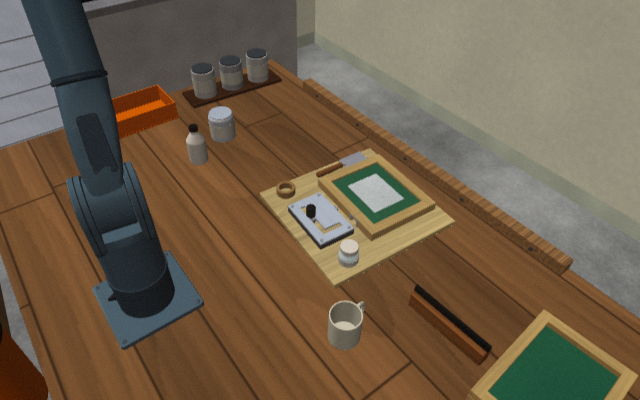

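The top view shows the jig near the middle, with the board corners at about (296,104), (413,114), (406,239) and (283,229). The knob is near (341,211), the jar near (395,214) and the tape near (297,208). I'll enlarge both views.

```bash
python3 - <<'E'
from h import *
a=cv2.imread('pics/t1.png')[175:245,275:415]; cv2.imwrite('pics/t1c.png',cv2.resize(a,None,fx=5.7,fy=5.7,interpolation=cv2.INTER_CUBIC))
a=cv2.imread('pics/s1.png')[170:290,250:400]; cv2.imwrite('pics/s1c.png',cv2.resize(a,None,fx=5,fy=5,interpolation=cv2.INTER_CUBIC))
c=[px2w('top',p,.018) for p in [(296,104),(413,114),(406,239),(283,229)]]; print(np.round(c,3))
print(px2w('top',(341,211),.08), np.load('top.npz')['view'],np.load('top.npz')['mtx'])
E
```

```text
[[ 0.876  0.114  0.018]
 [ 0.845 -0.3    0.018]
 [ 0.406 -0.271  0.018]
 [ 0.434  0.149  0.018]]
[ 0.49286363 -0.0460418   0.08      ] [[ 0.01477619 -0.99988924 -0.00178262  0.01597844]
 [-0.99290636 -0.0144626  -0.11801607  0.54542716]
 [ 0.11797722  0.0035138  -0.99301008  1.44586743]
 [ 0.          0.          0.          1.        ]] [[432.50637629   0.         320.00181583]
 [  0.         432.50637629 196.64265336]
 [  0.           0.           1.        ]]
```

View pics/t1c.png

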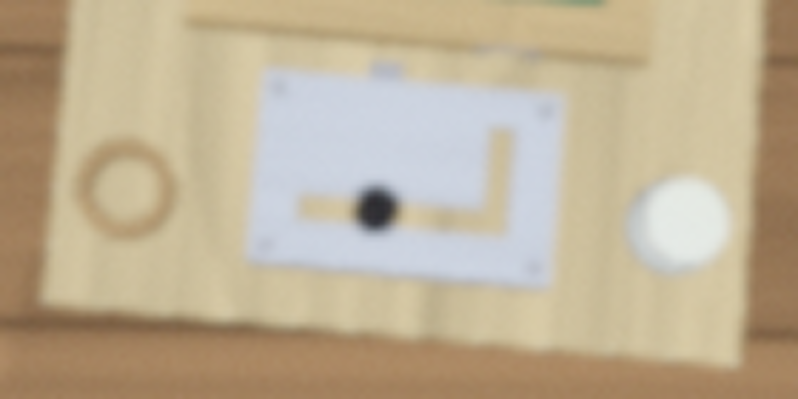

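View pics/s1c.png

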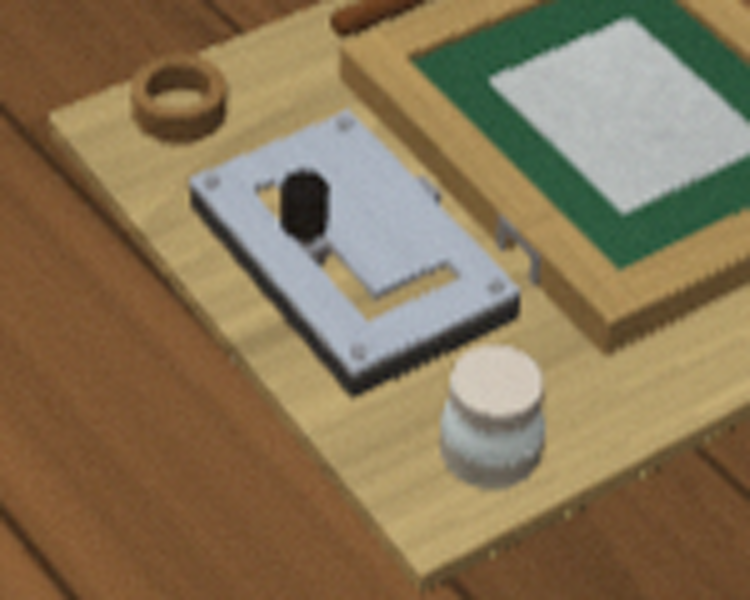

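```bash
python3 - <<'E'
from h import *
from scipy.optimize import least_squares
f=lambda p:((p[0]+.5)/5.7-.5+275,(p[1]+.5)/5.7-.5+175)
pts=[]
for p,j in [((264,68),(60,90)),((566,94),(60,-90)),((550,287),(-55,-90)),((247,264),(-55,90))]: pts.append((px2w('top',f(p),.042)[:2],np.array(j)/1e3))
for p,j in [((296,104),(350,210)),((413,114),(350,-210)),(f((742,366)),(-90,-210)),(f((42,304)),(-90,210))]: pts.append((px2w('top',p,.018)[:2],np.array(j)/1e3))
R=lambda a:np.array([[np.cos(a),-np.sin(a)],[np.sin(a),np.cos(a)]])
res=lambda v:np.concatenate([v[:2]+R(v[2])@j-w for w,j in pts])
s=least_squares(res,[.5,-.07,-.07],loss='soft_l1',f_scale=.002); v=s.x;print(v,np.degrees(v[2]));print(np.round(res(v).reshape(-1,2)*1e3,1))
np.save('jig.npy',v)
k=px2w('top',f((376,209)),.08)[:2];print('knob w',k,'jig',R(v[2]).T@(k-v[:2]))
for q in [(-20,57),(-20,-55),(32,-55)]:print(q,v[:2]+R(v[2])@(np.array(q)/1e3))
for n,p in [('jar',px2w('top',f((685,222)),.08)),('tape',px2w('top',f((126,188)),.042))]: print(n,p,R(v[2]).T@(p[:2]-v[:2]))
kw=v[:2]+R(v[2])@(R(v[2]).T@(k-v[:2])); print('side check knob top px',w2px('side',[*k,.08]),'jig plate corner',[(5*(w2px('side',[*(v[:2]+R(v[2])@(np.array(q)/1e3)),.042])-[250,170])) for q in [(60,90),(60,-90),(-55,-90),(-55,90)]])
E
```

```text
[ 0.51165951 -0.06437593 -0.07556997] -4.3298402701117915
[[-0.5 -0.6]
 [-1.   0.3]
 [-0.5 -0.5]
 [ 2.1 -0.2]
 [ 0.5  4.7]
 [-0.5 -0.3]
 [-0.2  0.2]
 [ 0.6 -0.8]]
knob w [ 0.49200179 -0.04457643] jig [-0.02109644  0.01825887]
(-20, 57) [ 0.49601998 -0.00602865]
(-20, -55) [ 0.4875642  -0.11770899]
(32, -55) [ 0.53941579 -0.12163489]
jar [ 0.48708357 -0.22298443  0.08      ] [-0.01253117 -0.16001126]
tape [0.50558445 0.10229312 0.042     ] [-0.01864092  0.16573471]
side check knob top px [310.51300053 206.14776065] jig plate corner [array([350.78200783, 106.86615326]), array([522.37137614, 288.03154001]), array([354.73255533, 368.66930329]), array([190.48473415, 175.49751017])]
```

```bash
cat >> h.py <<'E'
from scipy.spatial.transform import Rotation as Ro
v=np.load('jig.npy')
def jig(p): a=v[2];return np.array([[np.cos(a),np.sin(a)],[-np.sin(a),np.cos(a)]])@(np.array(p)[:2]-v[:2])
def plan(x,y,z):
    s=telemetry.get_state(); q=s['orientation'];Rt=Ro.from_quat([q[1],q[2],q[3],q[0]])
    print('t',round(s['time_s'],2),'jig now mm',np.round(jig(s['position'])*1e3,1),'z',s['position'][2],'F',np.round(s['ft_force'],1))
    Rj=Ro.from_euler('z',v[2]); T=np.r_[v[:2],0]+Rj.apply([x/1e3,y/1e3,z/1e3])
    Rg=Rj*Ro.from_matrix(np.diag([-1.,1,-1]))
    print('turn',np.round((Rt.inv()*Rg).as_rotvec()/(np.pi/2),4),'shift',np.round(Rt.inv().apply(T-s['position'])/.25,4))
E
python3 -c "
from h import *
plan(-20,75,238);plan(-20,75,120)"
```

```text
t 0.1 jig now mm [-419.8  668. ] z 0.23794966929596958 F [-0.2  0.4 -0.6]
turn [-0.001   0.     -0.0936] shift [-1.9295 -2.112   0.0033]
t 0.1 jig now mm [-419.8  668. ] z 0.23794966929596958 F [-0.2  0.4 -0.6]
turn [-0.001   0.     -0.0936] shift [-1.9295 -2.1112  0.4753]
```

{"fn": "send_rows", "kwargs": {"deltas": [-0.001, 0, -0.094, -0.64, -0.7, 0, 0, -0.001, 0, -0.094, -0.64, -0.7, 0, 0, -0.001, 0, -0.094, -0.64, -0.7, 0, 0, -0.001, 0, -0.094, -0.64, -0.7, 0, 0, -0.001, 0, -0.094, -0.64, -0.7, 0, 0]}}

```text
time_s: 0.6
position: [0.2625, 0.4246, 0.2384]
orientation: [0.0, 0.039, 0.999, 0.0]
ft_force: [0.9, 0.1, 0.5]
grip_width: 0.0501
grasp_force: 0.0
```

```bash
python3 -c "
from h import *
plan(-20,75,238)"
```

```text
t 0.6 jig now mm [-285.4  468.7] z 0.23840130938032203 F [0.9 0.1 0.5]
turn [ 0.      0.0002 -0.0011] shift [-1.0643 -1.5731  0.0019]
```

{"fn": "send_rows", "kwargs": {"deltas": [0, 0, 0, -0.53, -0.78, 0, 0, 0, 0, 0, -0.53, -0.78, 0, 0, 0, 0, 0, -0.53, -0.78, 0, 0, 0, 0, 0, -0.53, -0.78, 0, 0, 0, 0, 0, -0.53, -0.78, 0, 0]}}

```text
time_s: 1.1
position: [0.3795, 0.2202, 0.2384]
orientation: [0.0, 0.039, 0.999, 0.0]
ft_force: [0.1, 1.1, 0.6]
grip_width: 0.0104
grasp_force: 0.0
```

```bash
python3 -c "
from h import *
plan(-20,75,140)"
```

```text
t 1.1 jig now mm [-153.3  273.8] z 0.23838601474299626 F [0.1 1.1 0.6]
turn [ 0.0006  0.0001 -0.0014] shift [-0.5348 -0.7945  0.3929]
```

{"fn": "send_rows", "kwargs": {"deltas": [0, 0, 0, -0.51, -0.75, 0.2, 0, 0, 0, 0, -0.51, -0.75, 0.2, 0, 0, 0, 0, -0.51, -0.75, 0.2, 0, 0, 0, 0, -0.51, -0.75, 0.2, 0, 0, 0, 0, -0.51, -0.75, 0.2, 0]}}

```text
time_s: 1.6
position: [0.4924, 0.0234, 0.1874]
orientation: [0.0, 0.039, 0.999, 0.0]
ft_force: [-0.1, 0.8, 0.3]
grip_width: 0.0006
grasp_force: 0.0
```

{"fn": "send_rows", "kwargs": {"deltas": [0, 0, 0, 0, 0, 0, 0, 0, 0, 0, 0, 0, 0, 0, 0, 0, 0, 0, 0, 0, 0, 0, 0, 0, 0, 0, 0, 0, 0, 0, 0, 0, 0, 0, 0]}}

```text
time_s: 2.1
position: [0.4913, 0.0282, 0.1884]
orientation: [0.0, 0.037, 0.999, 0.001]
ft_force: [0.9, -0.6, 0.1]
grip_width: 0.0002
grasp_force: 0.0
```

```bash
python3 -c "
from h import *
plan(-20,80,57)"
```

```text
t 2.1 jig now mm [-27.2  90.8] z 0.18838594513066492 F [ 0.9 -0.6  0.1]
turn [0.0013 0.0002 0.0016] shift [-0.0287 -0.0443  0.5255]
```

{"fn": "send_rows", "kwargs": {"deltas": [0, 0, 0, -0.029, -0.03, 0.2, 0, 0, 0, 0, -0.029, -0.03, 0.35, 0, 0, 0, 0, -0.029, -0.03, 0.48, 0, 0, 0, 0, -0.029, -0.03, 0.525, 0, 0, 0, 0, -0.029, -0.03, 0.525, 0]}}

```text
time_s: 2.6
position: [0.4973, 0.0196, 0.0561]
orientation: [-0.001, 0.037, 0.999, 0.001]
ft_force: [-0.6, 0.8, 0.1]
grip_width: 0.0007
grasp_force: 0.0
```

```bash
python3 -c "
from h import *
plan(-20,60,55)
snap('side','s2.png')
a=cv2.imread('pics/s2.png')[130:270,240:420]; cv2.imwrite('pics/s2c.png',cv2.resize(a,None,fx=4,fy=4,interpolation=cv2.INTER_CUBIC))"
```

```text
t 2.6 jig now mm [-20.6  82.6] z 0.05606784856382793 F [-0.6  0.8  0.1]
turn [ 0.0007 -0.0016  0.0007] shift [-0.0025 -0.0904  0.0042]
```

View pics/s2c.png

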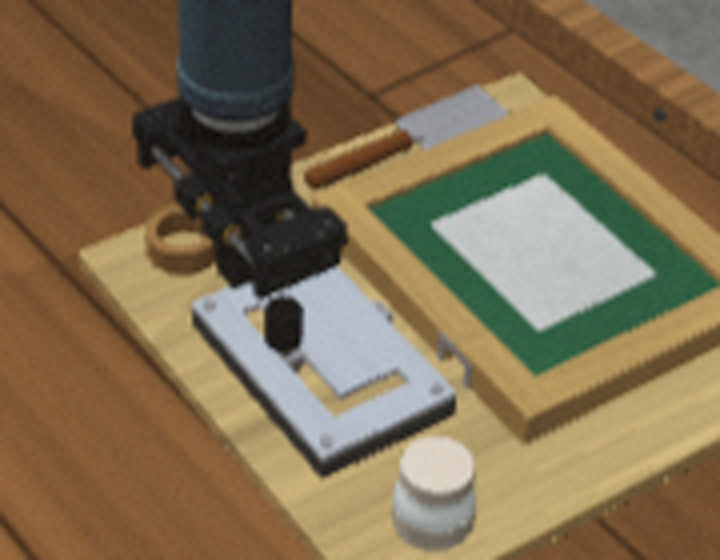

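The closed fingers stand just behind the knob, in line with the long leg; the knob top is at crop (284,308). Nothing else is near them, so I'll start pushing.

{"fn": "send_rows", "kwargs": {"deltas": [0, 0, 0, -0.0025, -0.03, 0.004, 0, 0, 0, 0, -0.0025, -0.06, 0.004, 0, 0, 0, 0, -0.0025, -0.09, 0.004, 0, 0, 0, 0, -0.0025, -0.12, 0.004, 0, 0, 0, 0, -0.0025, -0.15, 0.004, 0]}}

```text
time_s: 3.15
position: [0.4962, -0.019, 0.0562]
orientation: [0.0, 0.038, 0.999, 0.001]
ft_force: [-0.6, 3.2, 2.5]
grip_width: 0.0001
grasp_force: 1.9
```

```bash
python3 -c "
from h import *
plan(-20,10,55)"
```

```text
t 3.15 jig now mm [-18.8  44.1] z 0.05621847199253434 F [-0.6  3.2  2.5]
turn [ 0.0011  0.0005 -0.    ] shift [ 0.0047 -0.1365  0.0046]
```

{"fn": "send_rows", "kwargs": {"deltas": [0, 0, 0, 0.002, -0.03, 0, 0, 0, 0, 0, 0.003, -0.06, 0, 0, 0, 0, 0, 0.004, -0.09, 0, 0, 0, 0, 0, 0.005, -0.115, 0, 0, 0, 0, 0, 0.005, -0.136, 0, 0]}}

```text
time_s: 3.65
position: [0.4922, -0.0526, 0.0558]
orientation: [0.0, 0.038, 0.999, 0.001]
ft_force: [1.4, 2.2, 0.5]
grip_width: 0.0005
grasp_force: 0.9
```

```bash
python3 -c "
from h import *
plan(-20,-15,55)
snap('top','t2.png');snap('side','s3.png')
a=cv2.imread('pics/t2.png')[175:245,275:415];b=cv2.imread('pics/s3.png')[170:270,240:400]
f=lambda i:cv2.resize(i,(790,i.shape[0]*790//i.shape[1]),interpolation=cv2.INTER_CUBIC)
b=f(b); a=f(a); cv2.imwrite('pics/c3.png',cv2.resize(np.vstack([a,b]),None,fx=.67,fy=.67))"
```

```text
t 3.65 jig now mm [-20.2  10.3] z 0.05576963326460019 F [1.4 2.2 0.5]
turn [0.001  0.0001 0.0001] shift [-0.001  -0.101   0.0029]
```

View pics/c3.png

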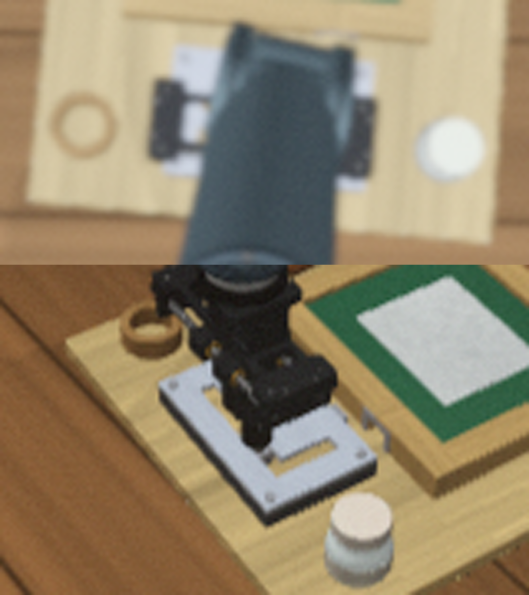

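The top view is hidden by the arm. The side view shows the knob moving down the slot ahead of the fingers, at about (257,430). I'll continue to the corner.

{"fn": "send_rows", "kwargs": {"deltas": [0, 0, 0, 0, -0.025, 0, 0, 0, 0, 0, 0, -0.05, 0, 0, 0, 0, 0, 0, -0.075, 0, 0, 0, 0, 0, 0, -0.095, 0, 0, 0, 0, 0, 0, -0.105, 0, 0]}}

```text
time_s: 4.25
position: [0.4899, -0.079, 0.0556]
orientation: [-0.0, 0.038, 0.999, 0.001]
ft_force: [-0.1, 1.7, 0.0]
grip_width: 0.0005
grasp_force: 0.8
```

{"fn": "send_rows", "kwargs": {"deltas": [0, 0, 0, 0, -0.006, 0, 0, 0, 0, 0, 0, -0.012, 0, 0, 0, 0, 0, 0, -0.018, 0, 0, 0, 0, 0, 0, -0.02, 0, 0, 0, 0, 0, 0, -0.02, 0, 0]}}

```text
time_s: 4.75
position: [0.4899, -0.0832, 0.0557]
orientation: [0.0, 0.038, 0.999, 0.001]
ft_force: [-0.6, 1.0, 0.1]
grip_width: 0.0003
grasp_force: 0.5
```

```bash
python3 -c "
from h import *
plan(-20,-25,55)"
```

```text
t 4.75 jig now mm [-20.3 -20.5] z 0.05573101213879368 F [-0.6  1.   0.1]
turn [0.0009 0.0001 0.0003] shift [-0.001  -0.0182  0.0029]
```

{"fn": "send_rows", "kwargs": {"deltas": [0, 0, 0, 0, -0.004, 0, 0, 0, 0, 0, 0, -0.008, 0, 0, 0, 0, 0, 0, -0.012, 0, 0, 0, 0, 0, 0, -0.012, 0, 0, 0, 0, 0, 0, -0.012, 0, 0]}}

```text
time_s: 5.25
position: [0.4898, -0.0863, 0.0558]
orientation: [0.0, 0.038, 0.999, 0.001]
ft_force: [-0.9, 1.7, -0.3]
grip_width: 0.0005
grasp_force: 0.5
```

{"fn": "send_rows", "kwargs": {"deltas": [0, 0, 0, 0, -0.004, 0, 0, 0, 0, 0, 0, -0.008, 0, 0, 0, 0, 0, 0, -0.008, 0, 0, 0, 0, 0, 0, -0.008, 0, 0, 0, 0, 0, 0, -0.008, 0, 0]}}

```text
time_s: 5.75
position: [0.4896, -0.0883, 0.0558]
orientation: [0.0, 0.038, 0.999, 0.001]
ft_force: [-0.3, 0.7, 0.3]
grip_width: 0.0007
grasp_force: 0.4
```

```bash
python3 -c "
from h import *
plan(-20,-25,55)"
```

```text
t 5.75 jig now mm [-20.2 -25.5] z 0.05575107028525035 F [-0.3  0.7  0.3]
turn [0.0009 0.0002 0.0002] shift [-0.0006  0.002   0.003 ]
```

```bash
python3 -c "
from h import *
snap('side','s4.png')
a=cv2.imread('pics/s4.png')[190:270,280:390]; cv2.imwrite('pics/s4c.png',cv2.resize(a,None,fx=7,fy=7,interpolation=cv2.INTER_CUBIC))
R=Ro.from_euler('z',v[2])
for y in (-45,-50,-55):
  for z in (46,80): print(y,z,7*(w2px('side',np.r_[v[:2],0]+R.apply([-.02,y/1e3,z/1e3]))-[280,190]))"
```

```text
-45 46 [298.17324757 263.99519395]
-45 80 [300.32748059 206.1956648 ]
-50 46 [304.9355366  271.66586553]
-50 80 [307.21387689 213.86938536]
-55 46 [311.72827883 279.3710811 ]
-55 80 [314.13183311 221.57827411]
```

View pics/s4c.png

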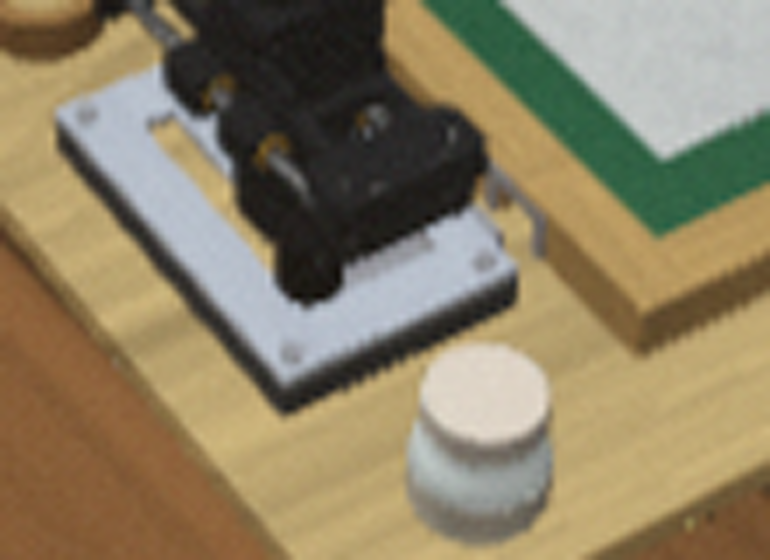

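In the side crop the knob's column is centred at about x 310 with its lower edge at y≈305, so the knob is at jig y ≈ -54, nearly in the corner. I'll push about 2 mm more, until the wall is felt.

{"fn": "send_rows", "kwargs": {"deltas": [0, 0, 0, 0, -0.004, 0, 0, 0, 0, 0, 0, -0.007, 0, 0, 0, 0, 0, 0, -0.007, 0, 0, 0, 0, 0, 0, -0.007, 0, 0, 0, 0, 0, 0, -0.007, 0, 0]}}

```text
time_s: 6.3
position: [0.4895, -0.09, 0.0557]
orientation: [0.0, 0.038, 0.999, 0.001]
ft_force: [0.1, 1.0, 0.0]
grip_width: 0.0007
grasp_force: 0.5
```

{"fn": "send_rows", "kwargs": {"deltas": [0, 0, 0, 0, -0.004, 0, 0, 0, 0, 0, 0, -0.004, 0, 0, 0, 0, 0, 0, -0.004, 0, 0, 0, 0, 0, 0, -0.004, 0, 0, 0, 0, 0, 0, -0.004, 0, 0]}}

```text
time_s: 6.8
position: [0.4894, -0.0909, 0.0557]
orientation: [0.0, 0.038, 0.999, 0.001]
ft_force: [-0.5, 1.9, -0.1]
grip_width: 0.0007
grasp_force: 0.6
```

```bash
python3 -c "
from h import *
plan(-20,10,56)"
```

```text
t 6.8 jig now mm [-20.2 -28.2] z 0.055742123692919913 F [-0.5  1.9 -0.1]
turn [0.001  0.0001 0.0002] shift [-0.0009  0.1527 -0.0008]
```

{"fn": "send_rows", "kwargs": {"deltas": [0, 0, 0, 0, -0.004, 0, 0, 0, 0, 0, 0, -0.004, 0, 0, 0, 0, 0, 0, -0.004, 0, 0, 0, 0, 0, 0, -0.004, 0, 0, 0, 0, 0, 0, -0.004, 0, 0]}}

```text
time_s: 7.3
position: [0.4893, -0.0915, 0.0557]
orientation: [0.0, 0.037, 0.999, 0.001]
ft_force: [-0.8, 5.3, 1.6]
grip_width: 0.0002
grasp_force: 2.5
```

{"fn": "send_rows", "kwargs": {"deltas": [0, 0, 0, 0, -0.004, 0, 0, 0, 0, 0, 0, -0.004, 0, 0, 0, 0, 0, 0, -0.004, 0, 0, 0, 0, 0, 0, -0.004, 0, 0, 0, 0, 0, 0, -0.004, 0, 0]}}

```text
time_s: 7.8
position: [0.4893, -0.0917, 0.0558]
orientation: [0.0, 0.037, 0.999, 0.001]
ft_force: [0.2, 6.2, 2.9]
grip_width: 0.0007
grasp_force: 3.6
```

The wall is reached: force 6 N, knob in the corner. Next I'll go round to its -x side.

{"fn": "send_rows", "kwargs": {"deltas": [0, 0, 0, 0, 0.1, 0, 0, 0, 0, 0, 0.1, 0.1, 0, 0, 0, 0, 0, 0.18, 0.1, 0, 0, 0, 0, 0, 0.18, 0, 0, 0, 0, 0, 0, 0.18, -0.1, 0, 0]}}

```text
time_s: 8.3
position: [0.4421, -0.1156, 0.0558]
orientation: [0.0, 0.037, 0.999, 0.0]
ft_force: [0.6, 0.4, -0.1]
grip_width: 0.0003
grasp_force: 0.0
```

{"fn": "send_rows", "kwargs": {"deltas": [0, 0, 0, 0, 0, 0, 0, 0, 0, 0, 0, 0, 0, 0, 0, 0, 0, 0, 0, 0, 0, 0, 0, 0, 0, 0, 0, 0, 0, 0, 0, 0, 0, 0, 0]}}

```text
time_s: 8.8
position: [0.4426, -0.1138, 0.0556]
orientation: [0.0, 0.037, 0.999, 0.001]
ft_force: [-0.6, -0.3, -0.3]
grip_width: 0.0002
grasp_force: 0.0
```

```bash
python3 -c "
from h import *
plan(-40,-55,55)
snap('side','s5.png')
a=cv2.imread('pics/s5.png')[190:270,270:380]; cv2.imwrite('pics/s5c.png',cv2.resize(a,None,fx=7,fy=7,interpolation=cv2.INTER_CUBIC))"
```

```text
t 8.8 jig now mm [-65.1 -54.5] z 0.05563921450010714 F [-0.6 -0.3 -0.3]
turn [0.0011 0.0001 0.0011] shift [-0.1006 -0.0023  0.0026]
```

View pics/s5c.png

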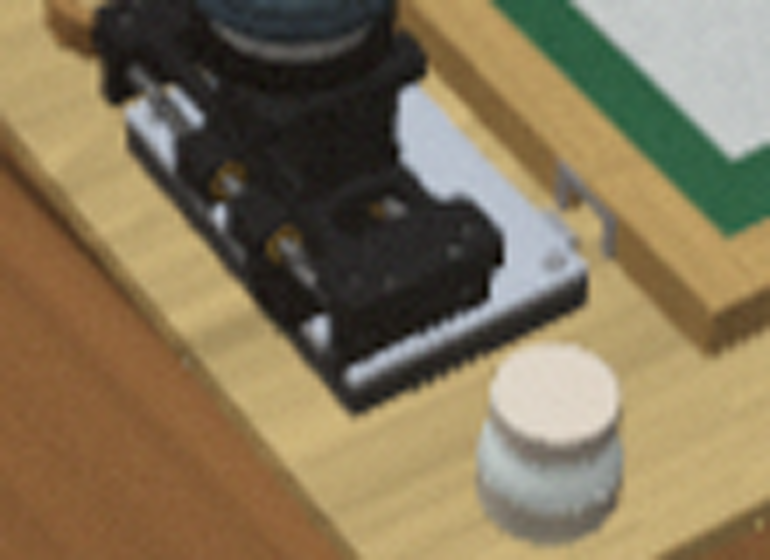

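The gripper stands on the -x side of the knob and hides it. The tongue tip is visible near (560,228), lined up with the frame's opening at (590,200). Now I push towards +x.

{"fn": "send_rows", "kwargs": {"deltas": [0, 0, 0, -0.02, -0.002, 0, 0, 0, 0, 0, -0.05, -0.002, 0, 0, 0, 0, 0, -0.08, -0.002, 0, 0, 0, 0, 0, -0.1, -0.002, 0, 0, 0, 0, 0, -0.12, -0.002, 0, 0]}}

```text
time_s: 9.35
position: [0.4725, -0.1172, 0.0556]
orientation: [-0.0, 0.038, 0.999, 0.001]
ft_force: [-1.8, 0.5, 2.0]
grip_width: 0.0006
grasp_force: 0.9
```

{"fn": "send_rows", "kwargs": {"deltas": [0, 0, 0, -0.02, 0, 0, 0, 0, 0, 0, -0.04, 0, 0, 0, 0, 0, 0, -0.06, 0, 0, 0, 0, 0, 0, -0.08, 0, 0, 0, 0, 0, 0, -0.1, 0, 0, 0]}}

```text
time_s: 9.85
position: [0.4975, -0.119, 0.0556]
orientation: [-0.0, 0.038, 0.999, 0.001]
ft_force: [-2.2, 0.5, -1.0]
grip_width: 0.0007
grasp_force: 0.9
```

```bash
python3 -c "
from h import *
plan(3,-55,55)"
```

```text
t 9.85 jig now mm [-10.  -55.6] z 0.055555209675353115 F [-2.2  0.5 -1. ]
turn [ 0.001  -0.0002  0.0003] shift [-0.0521  0.0022  0.0022]
```

{"fn": "send_rows", "kwargs": {"deltas": [0, 0, 0, -0.015, 0, 0, 0, 0, 0, 0, -0.03, 0, 0, 0, 0, 0, 0, -0.04, 0, 0, 0, 0, 0, 0, -0.048, 0, 0, 0, 0, 0, 0, -0.052, 0, 0, 0]}}

```text
time_s: 10.35
position: [0.5104, -0.12, 0.0557]
orientation: [0.0, 0.038, 0.999, 0.001]
ft_force: [-2.0, 0.8, -1.7]
grip_width: 0.0004
grasp_force: 0.8
```

{"fn": "send_rows", "kwargs": {"deltas": [0, 0, 0, -0.004, 0, 0, 0, 0, 0, 0, -0.008, 0, 0, 0, 0, 0, 0, -0.012, 0, 0, 0, 0, 0, 0, -0.012, 0, 0, 0, 0, 0, 0, -0.012, 0, 0, 0]}}

```text
time_s: 10.85
position: [0.5134, -0.1203, 0.0558]
orientation: [0.0, 0.038, 0.999, 0.001]
ft_force: [-0.9, 0.4, -0.9]
grip_width: 0.0
grasp_force: 0.5
```

{"fn": "send_rows", "kwargs": {"deltas": [0, 0, 0, -0.004, 0, 0, 0, 0, 0, 0, -0.008, 0, 0, 0, 0, 0, 0, -0.008, 0, 0, 0, 0, 0, 0, -0.008, 0, 0, 0, 0, 0, 0, -0.008, 0, 0, 0]}}

```text
time_s: 11.35
position: [0.5151, -0.1204, 0.0557]
orientation: [-0.0, 0.038, 0.999, 0.001]
ft_force: [-2.1, 0.2, 0.3]
grip_width: 0.0006
grasp_force: 1.2
```

```bash
python3 -c "
from h import *
plan(9,-55,55)"
```

```text
t 11.35 jig now mm [  7.6 -55.6] z 0.05568329144439149 F [-2.1  0.2  0.3]
turn [ 0.001  -0.0001  0.0003] shift [-0.0054  0.0025  0.0027]
```

{"fn": "send_rows", "kwargs": {"deltas": [0, 0, 0, -0.004, 0, 0, 0, 0, 0, 0, -0.008, 0, 0, 0, 0, 0, 0, -0.008, 0, 0, 0, 0, 0, 0, -0.008, 0, 0, 0, 0, 0, 0, -0.008, 0, 0, 0]}}

```text
time_s: 11.85
position: [0.5155, -0.1204, 0.0555]
orientation: [-0.002, 0.038, 0.999, 0.001]
ft_force: [-6.6, 0.9, 4.8]
grip_width: 0.0005
grasp_force: 3.5
```

{"fn": "send_rows", "kwargs": {"deltas": [0, 0, 0, -0.004, 0, 0, 0, 0, 0, 0, -0.004, 0, 0, 0, 0, 0, 0, -0.004, 0, 0, 0, 0, 0, 0, -0.004, 0, 0, 0, 0, 0, 0, -0.004, 0, 0, 0]}}

```text
time_s: 12.35
position: [0.5156, -0.1205, 0.0554]
orientation: [-0.002, 0.038, 0.999, 0.001]
ft_force: [-8.8, 1.3, 6.5]
grip_width: 0.0008
grasp_force: 4.6
```

{"fn": "send_rows", "kwargs": {"deltas": [0, 0, 0, -0.004, 0, 0, 0, 0, 0, 0, -0.004, 0, 0, 0, 0, 0, 0, -0.004, 0, 0, 0, 0, 0, 0, -0.004, 0, 0, 0, 0, 0, 0, -0.004, 0, 0, 0]}}

```text
time_s: 12.85
position: [0.5157, -0.1205, 0.0553]
orientation: [-0.003, 0.038, 0.999, 0.001]
ft_force: [-11.7, 0.7, 8.9]
grip_width: 0.0008
grasp_force: 5.8
```

Firm stop at the end wall, with the force rising to 12 N and no travel. I'll back straight off, rise clear and check.

{"fn": "send_rows", "kwargs": {"deltas": [0, 0, 0, 0.03, 0, 0, 0, 0, 0, 0, 0.1, 0, 0, 0, 0, 0, 0, 0.2, 0, 0, 0, 0, 0, 0, 0.24, 0, 0, 0, 0, 0, 0, 0.24, 0, 0, 0]}}

```text
time_s: 13.35
position: [0.459, -0.1164, 0.0559]
orientation: [0.0, 0.038, 0.999, 0.001]
ft_force: [0.9, -0.9, 0.1]
grip_width: 0.0005
grasp_force: 0.0
```

{"fn": "send_rows", "kwargs": {"deltas": [0, 0, 0, 0, 0, -0.2, 0, 0, 0, 0, 0, 0, -0.4, 0, 0, 0, 0, 0, 0.2, -0.6, 0, 0, 0, 0, 0, 0.4, -0.6, 0, 0, 0, 0, 0, 0.6, -0.6, 0]}}

```text
time_s: 13.85
position: [0.4727, 0.0187, 0.2081]
orientation: [0.004, 0.039, 0.999, 0.001]
ft_force: [1.5, 0.4, -1.1]
grip_width: 0.0005
grasp_force: 0.0
```

{"fn": "send_rows", "kwargs": {"deltas": [0, 0, 0, 0, 0.2, 0, 0, 0, 0, 0, 0, 0.4, 0, 0, 0, 0, 0, 0, 0.4, 0, 0, 0, 0, 0, 0, 0.4, 0, 0, 0, 0, 0, 0, 0.4, 0, 0]}}

```text
time_s: 14.35
position: [0.4777, 0.1159, 0.2054]
orientation: [0.001, 0.038, 0.999, 0.001]
ft_force: [-0.6, 0.0, 0.0]
grip_width: 0.0003
grasp_force: 0.0
```

```bash
python3 -c "
from h import *
snap('side','s6.png');snap('top','t6.png')
a=cv2.imread('pics/t6.png')[175:245,275:415];b=cv2.imread('pics/s6.png')[170:270,240:400]
f=lambda i:cv2.resize(i,(790,i.shape[0]*790//i.shape[1]),interpolation=cv2.INTER_CUBIC)
cv2.imwrite('pics/c6.png',cv2.resize(np.vstack([f(a),f(b)]),None,fx=.67,fy=.67))
R=Ro.from_euler('z',v[2]); k=.67*790/140; m=.67*790/160
h=np.r_[v[:2],0]+R.apply([.032,-.056,.08])
print(k*(w2px('top',h)-[275,175]), m*(w2px('side',h)-[240,170])+[0,265])
s=telemetry.get_state();print(s['position'],s['time_s'])"
```

```text
[337.6160856   84.39253314] [331.99958404 413.29885179]
[0.47741572 0.11539994 0.20530593] 14.45
```

View pics/c6.png

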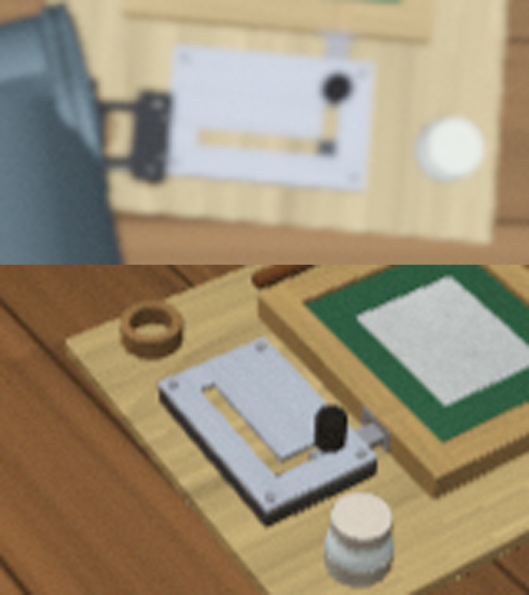

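The knob stands at the end of the short leg and the tongue is in the frame opening. The top view hints it may be a few mm short (88 against 84 px), so I'll measure it.

```bash
python3 -c "
from h import *
R=Ro.from_euler('z',v[2])
def cen(fn,cx,cy,n=7):
    g=cv2.imread('pics/'+fn,0)[cy-n:cy+n+1,cx-n:cx+n+1].astype(float); w=np.clip(130-g,0,None); Y,X=np.mgrid[-n:n+1,-n:n+1]
    m=(X**2+Y**2<=36); w=w*m; return cx+(w*X).sum()/w.sum(),cy+(w*Y).sum()/w.sum()
for fn,c in [('t1.png',(341,211)),('t6.png',(364,198))]:
    p=cen(fn,*c); print(fn,p,[np.round(jig(px2w('top',p,z))*1e3,1) for z in (.08,.07)])
"
```

```text
t1.png (np.float64(340.587962962963), np.float64(211.30092592592592)) [array([-21.2,  18.1]), array([-20.4,  17.7])]
t6.png (np.float64(363.6463944396177), np.float64(197.94874022589053)) [array([ 29.7, -54. ]), array([ 31. , -54.9])]
```

```bash
python3 -c "
from h import *
print(order.finish_job())"
```

```text
the job is handed in; nothing more can be done
None
```

The job is handed in: I pushed the knob along the long leg to the corner, then along the short leg to a firm stop at its end (about 12 N, camera position within about 2 mm of home). The tongue is in the frame's opening, the arm is clear, and nothing else on the board appears to have moved. The hand-in gave no verdict.

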